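Spread the circlip onto the banding-wheel spindle

TASK

The retaining ring for the potter's banding wheel hangs ready on the pins of the red-handled circlip pliers. Pick the pliers up by their handles, squeeze them fully so that the ring spreads, pass the ring over the bare upright spindle and slide it down level with the groove just above the brass collar. Finish while holding it there: handles still fully squeezed, ring spread and level round the spindle at the groove, carried by the pliers alone and not resting on the collar; leave the other things on the bench where they are.

Things in the scene. Friction and masses are not known exactly. Their poses are not given: they have to be found in the camera images.
- pliers: Circlip pliers lying on a rest, 0.23 kg. Origin: midway between the red handles where to grip, at the handles' underside (34 mm above the bench). +x to the ring, z up. Handles: bars 9 mm wide, 12 mm tall, x +20 to -80 mm; over the outsides at x=0 50 mm relaxed (each splayed 0.24 rad), 31 mm squeezed (then parallel to x). Pivot plates x 27 to 53 mm, 42 mm wide, jaws ahead. Mass centre near x=15 mm.
- squeeze (a joint): how far the pliers' handles are squeezed: 0 relaxed (ring closed), 0.24 rad fully squeezed against a firm stop (ring fully spread); the ring opens in proportion. Springs open the handles: full squeeze takes about 12 N on each, so a grip of 25 N or more holds it. The ring is hooked on the pliers' pins and cannot come off.
- bore (a point): centre of the ring's bore when spread, mid-thickness, at x = 97.4 mm, y = 0, z = -6.25 mm in the pliers' frame. The yellowish ring is 3.5 mm thick, 4 mm wide radially; bore diameter 26 mm relaxed (will not pass the spindle), about 35 mm spread. The jaws lie above the ring, on its handle side. The ring may be brought to the spindle from any side.
- wheel_base: Fixed dark cast base of a banding wheel, head taken off. Origin: centre of the underside, on the bench; z up. Foot 140 mm across, 16 mm high, a cone, a brass collar 56 mm across with its top face 75 mm up, then the upright steel spindle, diameter 30 mm, to 126 mm, with a tapered nose (8 mm long, top 20 mm across). Groove: diameter 25 mm, 75 to 83 mm up.
- groove (a point): the middle of the groove, on the spindle's axis, 79 mm above the work surface
- rest: fixed wooden rest under the pliers: origin at its underside below the pliers' origin, same x direction to within a few degrees and mm. A board 6 mm high, 70 mm wide, with cross blocks under the pliers at x = 30 to 50 mm and -60 to -80 mm; between the blocks both outer sides of the handles are free down to the board.
- bowl: bystander: terracotta bowl, 90 mm across, 45 mm high; origin at the underside
- tin: bystander: small closed tin, 56 mm across, 50 mm high; origin at the underside
- spray: bystander: white spray bottle, 62 mm across, 190 mm high; origin at the underside
- wheel_head: bystander: the aluminium wheel head lying flat, 200 mm across, 24 mm high; origin at the underside

How it is judged:
By the outcome, as a careful person would: the job done as asked, in the order asked, and still so for the second after the job is handed in, while the arm keeps its last pose, push and grip.
It also fails if it takes over 40 s, if anything falls off the work surface, if the arm or the gripper's body presses on something with over 40 N, if the wrist force passes 120 N, or if a joint passes its speed limit or range.

ROBOT

A 6-joint arm with a two-finger parallel gripper is mounted at the origin on the work surface. World frame = base frame: x ahead of the robot, y to its left, z up, the work surface at z = 0. Lengths are in mm, angles in rad, forces in N, time in s.
With the tool pointing down it reaches from about 275 to 1000 mm from the base axis. Payload 8.4 kg.
Tool frame: the origin (TCP) lies between the finger pads; the fingertips stand 22 mm ahead of it and the grasp point (between the pads) lies 3 mm ahead of it (r.nose_length is the z of the fingertips in the tool frame, in mm); z points along the fingers, y is the line along which they close (so a half turn about z gives the same grasp; the last joint's range is limited). The gripper opens to 85 mm and grips with 20 to 120 N. Pads are 22 mm wide; open, the fingers measure 114 mm over their backs; the gripper's body (76 mm by 85 mm) begins 54 mm behind the grasp point. The pads swing forward as they close: fully open they stand 13 mm farther back than shut.
Start: joints at [1.167, 0.353, 1.633, -0, 1.155, -0.002], TCP at [244.421, 575.227, 253.281] pointing down, gripper open.
Joint ranges: [-2.63, 2.63], [-0.92, 2.1], [0.06, 2.66], [-1.3, 4.44], [0, 2.69], [-3.02, 3.02]. Speed limits (rad/s): [2.22, 2.22, 2.79, 3.14, 3.14, 3.14].

INTERFACE

Orientations are given as [roll, pitch, yaw] about the fixed x, y, z axes, in that order (R = Rz(yaw) Ry(pitch) Rx(roll)).
In Python, from rig import r, workorder, probe_bus, grab_frame, camera_params gives the robot as it stands (r), with the cameras as plain functions, the job (workorder) and the readings (probe_bus).
- The arm moves only by the shell command python3 steer.py 'ROWS' [FORCE]. ROWS is rows parted by semicolons, their numbers by spaces, 1 to 5 of them, each of 7 numbers: a rotation vector rx, ry, rz in rad, then dx, dy, dz in mm, then the opening from 0.0 (shut) to 1.0 (fully open); each row shifts and turns the commanded pose from where the row before left it, along the tool's axes as they then stand; what a row does not reach is not made up. A row lasts 1/12 s, in which the tool goes at most 41.7 mm and 0.125 rad, less where a joint would pass 70% of its speed; a pose out of reach is approached as far as the arm can. The fingers move at their own pace and stop on an object; FORCE is the grip in N (left out, the last holds). Time passes only in rows, so rows that do not move let the fingers close. It prints the time, the measured TCP pose, the force, the opening and the grip force at its end.
- probe_bus.sense(): the state, without advancing time (a new reading comes with each control period).
- grab_frame(name): name is "scene" or "side" or "wrist"; returns the picture (384x512x3 uint8, red, green, blue); there is no depth.
- camera_params(name): a dict with "fx", "fy", "cx", "cy" (pixels), "rvec" (rotation vector, rad) and "tvec" (3), from world to camera coordinates, as OpenCV has them. Camera axes: x right, y down, z forward; pixel columns grow to the right and rows downward; lengths in mm; the calibration is good to about 2 mm. The wrist camera is an equidistant fisheye: a pixel r from the principal point sees the ray r / f radians off the axis. A picture is of the moment at which its call begins: read the wrist's pose just before it. camera_params takes no time and is no camera call; for the wrist camera it gives the pose at the moment of the call.
- workorder.sign_off(): hands the job in; it is judged then, once.
The state is a dict: "clock": time; "qpos": joint angles; "qvel": joint speeds; "joint_efforts": joint torques, N m; "eef_pos": TCP position; "tcp_rot": TCP orientation; "contact_force": force on the tool from outside, world axes, zero at the start; "wrist_torque": the same for the moment, N m; "opening": opening from 0.0 (shut) to 1.0 (fully open); "grasp_force": force on a finger pad.
Only numpy, scipy, OpenCV 4.12 (cv2) and the standard library are available. Lean on these libraries where they do the work, as an engineer would, in place of code of your own. Each camera call takes 0.05 s, during which the arm holds its last target. There are 200 camera calls.

## Working session

There is one attempt and no reset: what is moved stays moved. The work goes in short steps, Python scripts to look and compute and a shell command to move; the robot and the scene stay as the last step left them, time stands still between calls to the robot, and variables do not carry over. Pictures are saved under pics/ and viewed, at most 13 in all, crops included, and the job is handed in when it is done.

```bash
ls; mkdir -p pics; python3 - <<'E'
from rig import r, workorder, probe_bus, grab_frame, camera_params
import cv2
print(probe_bus.sense())
for n in ("scene","side","wrist"):
    print(n,camera_params(n)); cv2.imwrite(f"pics/{n}0.png",grab_frame(n)[:,:,::-1])
a=cv2.imread("pics/scene0.png");b=cv2.imread("pics/side0.png")
E
```

```text
pics
rig.py
steer.py
{'clock': 0.0, 'qpos': array([ 1.16658878e+00,  3.53694219e-01,  1.63414944e+00, -2.90798625e-06,
        1.15522030e+00, -2.39933642e-03]), 'qvel': array([-0.00109149,  0.00081842,  0.00040143, -0.00064268,  0.0008349 ,
       -0.00060252]), 'joint_efforts': array([ 8.73891058e-04, -6.05267715e+01, -3.42047954e+01,  2.46215104e-04,
        9.58372140e-03,  8.49311341e-07]), 'eef_pos': array([244.24536106, 574.79637768, 252.52634801]), 'tcp_rot': array([-3.14012134e+00, -8.71436923e-07,  2.73978562e+00]), 'contact_force': array([-0.26123047,  0.48454614,  0.65342486]), 'wrist_torque': array([ 0.02428391, -0.00179038, -0.02648514]), 'grasp_force': 0.0, 'opening': 1.0030036936233586}
scene {'fx': 445.15242034936097, 'fy': 445.15242034936097, 'cx': 261.36731409733983, 'cy': 203.29243827365298, 'rvec': array([ 1.91705127,  1.43372672, -0.60588081]), 'tvec': array([-168.95990051, -329.93257992, 2046.19931818])}
side {'fx': 492.90070468520696, 'fy': 492.90070468520696, 'cx': 259.67042963840714, 'cy': 191.1288458591566, 'rvec': array([ 2.26447582, -0.44770599,  0.19544779]), 'tvec': array([-563.1367447 ,  174.47281072, 1382.17943413])}
wrist {'fx': 297.3186396354542, 'fy': 297.3186396354542, 'cx': 258.79016791818816, 'cy': 192.36330073905566, 'rvec': array([-2.37540048, -1.5727081 , -0.26341646]), 'tvec': array([-622.43810463,  -43.73494337,  381.7144595 ])}
```

View pics/scene0.png

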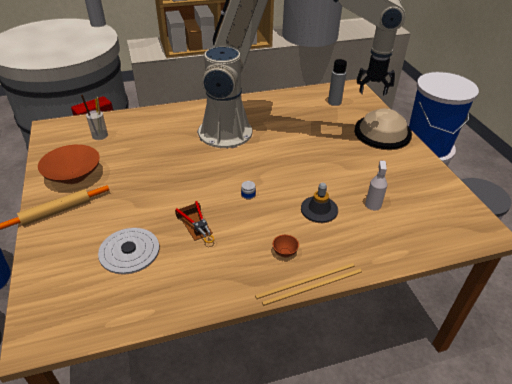

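View pics/side0.png

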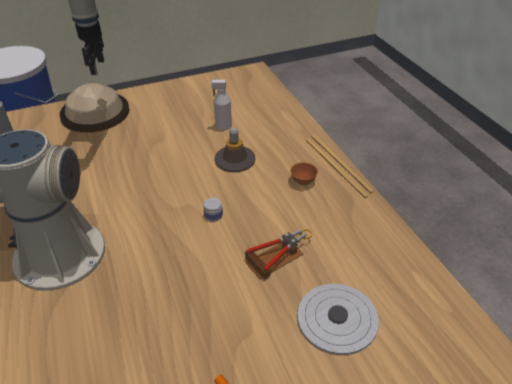

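View pics/wrist0.png

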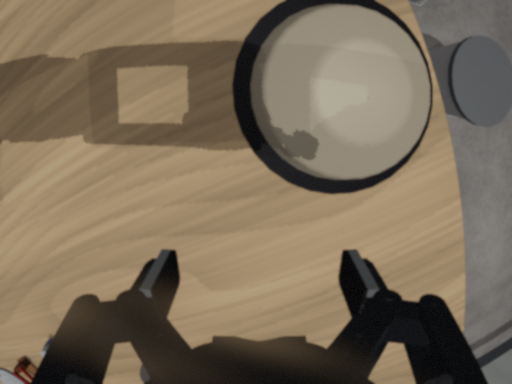

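Scene: pliers at about (195,222), ring at (208,240), wheel base at (320,205), tin (248,190), spray (377,190). Side: pliers (245-310, 230-275), spindle (234,130-155), tin (213,210). Wrist: only the modelling dome is in view.

```bash
cat > h.py <<'E'
import numpy as np, cv2
from rig import r, workorder, probe_bus, grab_frame, camera_params
from scipy.spatial.transform import Rotation as R
def ray(p,n,u,v):
    Rm=R.from_rotvec(p["rvec"]).as_matrix(); x=(u-p["cx"])/p["fx"]; y=(v-p["cy"])/p["fy"]
    d=np.array([x,y,1.])
    if n=="wrist":
        t=np.hypot(x,y); d=np.array([x/t*np.sin(t),y/t*np.sin(t),np.cos(t)])
    return -Rm.T@p["tvec"], Rm.T@d
def at(p,n,u,v,z):
    o,d=ray(p,n,u,v); return (o+d*(z-o[2])/d[2]).round(1)
def proj(p,n,X):
    c=R.from_rotvec(p["rvec"]).as_matrix()@np.asarray(X,float)+p["tvec"]
    s=np.hypot(c[0],c[1]); k=(np.arctan2(s,c[2])/s) if n=="wrist" else 1/c[2]
    return np.array([p["cx"]+p["fx"]*c[0]*k,p["cy"]+p["fy"]*c[1]*k])
E
python3 - <<'E'
from h import *
a=cv2.imread("pics/side0.png")[110:290,195:335];b=cv2.imread("pics/scene0.png")[170:260,165:345]
cv2.imwrite("pics/c1.png",cv2.resize(a,None,fx=3.3,fy=3.3,interpolation=cv2.INTER_CUBIC))
cv2.imwrite("pics/c2.png",cv2.resize(b,None,fx=4.4,fy=4.4,interpolation=cv2.INTER_CUBIC))
for n,pts in dict(side=[(247,253,46),(270,269,46),(308,234,28),(234,130,126),(213,203,50)],scene=[(178,209,46),(200,203,46),(209,241,28),(322,185,126),(248,185,50)]).items():
    p=camera_params(n)
    print(n,[at(p,n,*q)[:2].tolist() for q in pts])
E
```

```text
side [[474.5, -238.0], [510.0, -311.8], [665.1, -223.3], [602.5, 205.2], [450.7, -21.0]]
scene [[509.3, -291.4], [499.0, -209.8], [674.8, -215.0], [609.4, 213.3], [452.5, -15.7]]
```

View pics/c1.png

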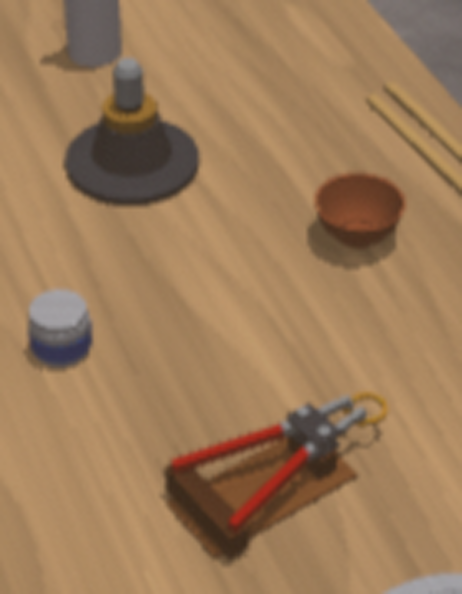

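Ring at about (307,234), handle ends at (247,251) and (266,268), spindle top at (233.5,129). Pliers come out near (575,-247) with yaw about 0.28, and the spindle near (606,209). Next I move over the pliers.

```bash
A='0 0 0 -28 -28.5 0 1;0 0 0 -28 -28.5 0 1;0 0 0 -28 -28.5 0 1;0 0 0 -28 -28.5 0 1;0 0 0 -28 -28.5 0 1' ; unset A
python3 steer.py '0 0 0 -28 -28.5 0 1;0 0 0 -28 -28.5 0 1;0 0 0 -28 -28.5 0 1;0 0 0 -28 -28.5 0 1;0 0 0 -28 -28.5 0 1'
python3 steer.py '0 0 0 -28 -28.5 0 1;0 0 0 -28 -28.5 0 1;0 0 0 -28 -28.5 0 1;0 0 0 -28 -28.5 0 1;0 0 0 -28 -28.5 0 1'
python3 steer.py '0 0 0 -28 -28.5 0 1;0 0 0 -28 -28.5 0 1;0 0 0 -28 -28.5 0 1;0 0 0 -28 -28.5 0 1;0 0 0 -28 -28.5 0 1'
python3 steer.py '0 0 0 -28 -28.5 0 1;0 0 0 -28 -28.5 0 1;0 0 0 -28 -28.5 0 1;0 0 0 -28 -28.5 0 1;0 0 0 -28 -28.5 0 1'
python3 steer.py '0 0 0.123 -28 -28.5 0 1;0 0 0.123 0 0 0 1;0 0 0.123 0 0 0 1;0 0 0.123 0 0 0 1;0 0 0.123 0 0 0 1'
python3 steer.py '0 0 0.123 0 0 0 1;0 0 0.123 0 0 0 1;0 0 0.123 0 0 0 1;0 0 0.123 0 0 0 1;0 0 0.123 0 0 0 1'
python3 steer.py '0 0 0.123 0 0 0 1;0 0 0.123 0 0 0 1;0 0 0.123 0 0 0 1;0 0 0.123 0 0 0 1;0 0 0.123 0 0 0 1'
python3 steer.py '0 0 0.123 0 0 0 1;0 0 0.123 0 0 0 1;0 0 0.123 0 0 0 1;0 0 0.123 0 0 0 1;0 0 0.123 0 0 0 1'
python3 steer.py '0 0 0 0 0 0 1;0 0 0 0 0 0 1'
python3 - <<'E'
from h import *
p=camera_params("wrist");cv2.imwrite("pics/w1.png",grab_frame("wrist")[:,:,::-1])
print(probe_bus.sense()["qpos"]); print(p)
E
```

```text
clock: 0.57
eef_pos: [317.6, 387.5, 253.1]
tcp_rot: [-3.141, 0.0, 2.74]
contact_force: [0.9, -0.1, 0.0]
opening: 0.996
grasp_force: 0.0
clock: 0.98
eef_pos: [390.8, 201.6, 253.3]
tcp_rot: [3.141, 0.0, 2.74]
contact_force: [0.8, 0.0, -0.1]
opening: 0.998
grasp_force: 0.0
clock: 1.4
eef_pos: [464.0, 15.5, 253.4]
tcp_rot: [3.141, 0.0, 2.74]
contact_force: [0.9, 0.7, -0.2]
opening: 1.0
grasp_force: 0.0
clock: 1.82
eef_pos: [537.1, -170.5, 253.1]
tcp_rot: [3.142, -0.0, 2.739]
contact_force: [1.0, 0.5, -1.0]
opening: 1.001
grasp_force: 0.0
clock: 2.23
eef_pos: [551.3, -205.9, 252.8]
tcp_rot: [-3.141, -0.001, 2.118]
contact_force: [-0.5, 1.2, -0.2]
opening: 0.999
grasp_force: 0.0
clock: 2.65
eef_pos: [551.3, -205.5, 253.0]
tcp_rot: [-3.141, -0.0, 1.504]
contact_force: [0.4, -0.2, 0.3]
opening: 1.001
grasp_force: 0.0
clock: 3.07
eef_pos: [551.4, -205.5, 253.0]
tcp_rot: [-3.141, 0.0, 0.889]
contact_force: [0.7, -0.8, -0.2]
opening: 0.998
grasp_force: 0.0
clock: 3.48
eef_pos: [551.3, -205.5, 253.0]
tcp_rot: [-3.141, 0.0, 0.274]
contact_force: [0.3, 0.8, -1.0]
opening: 1.004
grasp_force: 0.0
clock: 3.65
eef_pos: [551.4, -205.5, 253.1]
tcp_rot: [-3.141, 0.0, 0.284]
contact_force: [0.2, 1.4, -0.7]
opening: 0.995
grasp_force: 0.0
[-3.59271560e-01  2.96960665e-01  1.71366457e+00 -3.73412087e-05
  1.13126684e+00  9.27332764e-01]
{'fx': 297.3186396354542, 'fy': 297.3186396354542, 'cx': 258.79016791818816, 'cy': 192.36330073905566, 'rvec': array([-2.2870462 ,  1.71537331,  0.28867482]), 'tvec': array([-353.53827642,  402.24743004,  535.40218554])}
```

View pics/w1.png

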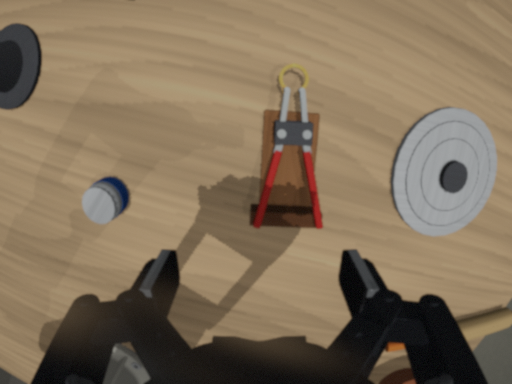

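Wrist view: ring centre at (293,78), handle ends at (260,226) and (318,226), pivot bolts at (281,134) and (306,134).

```bash
python3 - <<'E'
from h import *
p=camera_params("wrist")
g=lambda u,v,z:at(p,"wrist",u,v,z)[:2]
c=g(293,78,28);a=g(259.5,226,46);b=g(318.5,226,46);m=(a+b)/2;pv=(g(281,134,48)+g(306,134,48))/2
print(c,a,b,m,pv,np.linalg.norm(a-b))
for q in (m,pv): d=c-q;print(np.arctan2(d[1],d[0]),np.hypot(*d))
d=(c-m)/np.linalg.norm(c-m);print("origin from ring",c-93*d,"from pivot",pv-40*d, "from end",m+78*d)
E
```

```text
[ 660.7 -216.1] [ 481.7 -228.6] [ 501.5 -299. ] [ 491.6 -263.8] [ 600.15 -233.1 ] 73.13138860981653
0.2749379329464779 175.69889015016574
0.27371303615045844 62.89119572722409
origin from ring [ 571.19288936 -241.34830974] from pivot [ 561.652318   -243.95948806] from end [ 566.67047989 -242.62399828]
```

```bash
python3 steer.py '0 0 0.009 3.7 40 0 1;0 0 0 0 0 30 1;0 0 0 0 0 35 1;0 0 0 0 0 35 1;0 0 0 0 0 30 1'
python3 steer.py '0 0 0 0 0 0 1;0 0 0 0 0 0 1'
python3 - <<'E'
from h import *
p=camera_params("wrist");im=grab_frame("wrist")[:,:,::-1].copy();cv2.imwrite("pics/w2.png",im)
o=np.array([566,-243,34.]);Rz=R.from_euler("z",.275).as_matrix()
for q in [(97.4-4,0,-6),(0,25,12),(0,-25,12),(-80,41,12),(-80,-41,12),(27,21,14),(27,-21,14),(53,21,14),(53,-21,14)]:
    u=proj(p,"wrist",o+Rz@np.array(q,float));cv2.circle(im,tuple(int(x) for x in u),2,(0,255,0),-1)
cv2.imwrite("pics/w2b.png",im)
E
```

```text
clock: 4.12
eef_pos: [565.6, -243.0, 121.3]
tcp_rot: [-3.141, 0.0, 0.274]
contact_force: [-0.3, 0.6, -0.6]
opening: 0.999
grasp_force: 0.0
clock: 4.28
eef_pos: [565.2, -242.6, 122.2]
tcp_rot: [-3.139, 0.003, 0.273]
contact_force: [0.5, 0.1, 0.1]
opening: 1.001
grasp_force: 0.0
```

View pics/w2b.png

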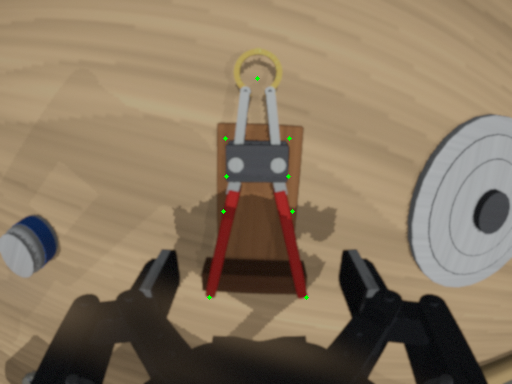

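The predicted points match: ring centre (258,70), handle ends (210,296) and (305,296), all within about 3 mm. Now I descend and squeeze.

```bash
python3 steer.py '0 0 0 0 0 30 1;0 0 0 0 0 30 1;0 0 0 0 0 20 1;0 0 0 0 0 0 1;0 0 0 0 0 0 1' 60
python3 steer.py '0 0 0 0 0 0 0.4;0 0 0 0 0 0 0.2;0 0 0 0 0 0 0;0 0 0 0 0 0 0;0 0 0 0 0 0 0' 60
python3 steer.py '0 0 0 0 0 0 0;0 0 0 0 0 0 0;0 0 0 0 0 0 0;0 0 0 0 0 0 0;0 0 0 0 0 0 0'
python3 - <<'E'
from h import *
cv2.imwrite("pics/w3.png",grab_frame("wrist")[:,:,::-1])
E
```

```text
clock: 4.75
eef_pos: [567.1, -243.3, 44.9]
tcp_rot: [3.141, -0.001, 0.272]
contact_force: [0.2, 0.2, 1.0]
opening: 1.001
grasp_force: 0.0
clock: 5.17
eef_pos: [567.3, -243.2, 46.3]
tcp_rot: [3.14, -0.002, 0.271]
contact_force: [-5.3, 3.5, 20.3]
opening: 0.338
grasp_force: 57.5
clock: 5.58
eef_pos: [567.2, -243.2, 46.3]
tcp_rot: [3.14, -0.002, 0.272]
contact_force: [-4.8, 4.5, 19.1]
opening: 0.339
grasp_force: 58.1
```

View pics/w3.png

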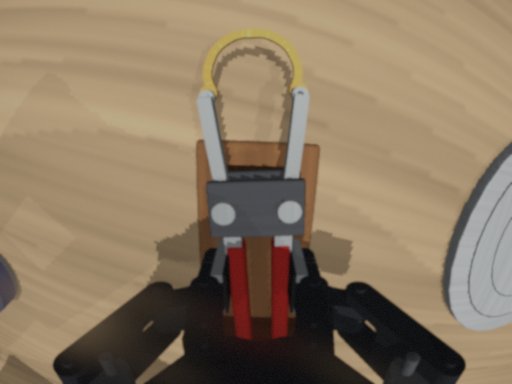

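The pliers are fully squeezed: handles parallel, ring spread with its eyes at (205,92) and (302,92). I lift, then move to above the wheel.

```bash
python3 steer.py '0 0 0 0 0 -10 0;0 0 0 0 0 -30 0;0 0 0 0 0 -35 0;0 0 0 0 0 -35 0;0 0 0 0 0 -35 0'
python3 steer.py '0 0 0 0 0 -10 0;0 0 0 4.4 -20 0 0;0 0 0 4.4 -30 0 0;0 0 0 4.4 -30 0 0;0 0 0 4.4 -30 0 0'
python3 steer.py '0 0 0 4.4 -30 0 0;0 0 0 4.4 -30 0 0;0 0 0 4.4 -30 0 0;0 0 0 4.4 -30 0 0;0 0 0 4.4 -30 0 0'
python3 steer.py '0 0 0 4.4 -30 0 0;0 0 0 4.4 -30 0 0;0 0 0 4.4 -30 0 0;0 0 0 4.4 -30 0 0;0 0 0 4.4 -30 0 0'
python3 steer.py '0 0 0 0 -15 0 0;0 0 0 0 0 0 0;0 0 0 0 0 0 0;0 0 0 0 0 0 0'
python3 - <<'E'
from h import *
import pickle
D={}
for n in ("wrist","side","scene"):
    D[n]=(camera_params(n),probe_bus.sense(),grab_frame(n)); cv2.imwrite(f"pics/{n}4.png",D[n][2][:,:,::-1])
pickle.dump(D,open("d4.pkl","wb"))
s=cv2.resize(D["side"][2][60:200,180:300],None,fx=3.5,fy=3.5,interpolation=cv2.INTER_CUBIC)
w=cv2.resize(D["wrist"][2][:330,80:440],None,fx=1,fy=1)
c=np.zeros((500,790,3),np.uint8);c[:490,:420]=s;c[:330,425:785]=w
cv2.imwrite("pics/c4.png",c[:,:,::-1])
E
```

```text
clock: 6.05
eef_pos: [565.8, -242.9, 190.5]
tcp_rot: [3.141, -0.0, 0.271]
contact_force: [0.6, 0.4, -2.5]
opening: 0.333
grasp_force: 60.1
clock: 6.47
eef_pos: [552.9, -131.3, 198.3]
tcp_rot: [-3.142, 0.0, 0.27]
contact_force: [0.7, -0.3, -1.5]
opening: 0.332
grasp_force: 60.1
clock: 6.88
eef_pos: [534.0, 19.5, 198.2]
tcp_rot: [3.142, 0.0, 0.271]
contact_force: [0.3, 0.9, -2.7]
opening: 0.334
grasp_force: 60.1
clock: 7.3
eef_pos: [515.1, 169.8, 198.2]
tcp_rot: [3.142, 0.0, 0.271]
contact_force: [-0.5, 0.9, -2.8]
opening: 0.332
grasp_force: 60.1
clock: 7.63
eef_pos: [511.6, 182.4, 198.1]
tcp_rot: [3.141, 0.0, 0.271]
contact_force: [0.1, -1.1, -3.3]
opening: 0.332
grasp_force: 60.1
```

View pics/c4.png

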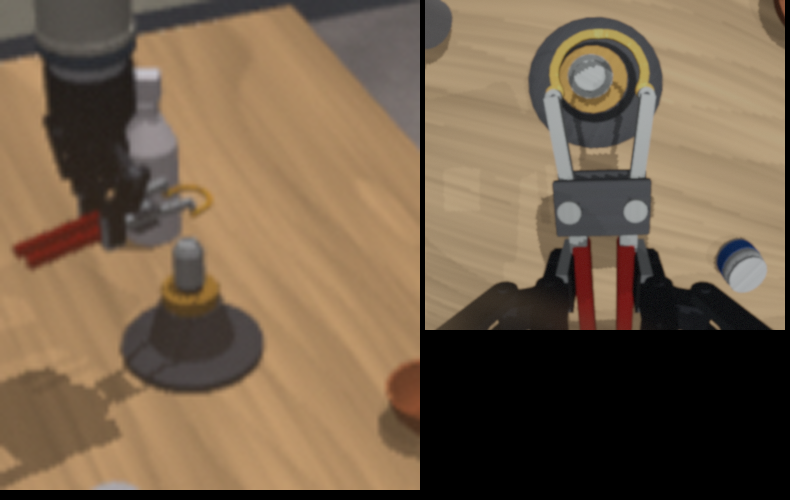

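Side crop: ring at (187,200) over the spindle tip at (187,245). Wrist crop: ring arc centred near (600,75), spindle nose at (590,76), foot centre near (596,82). Now I fit circles for precision.

```bash
cat > fit.py <<'E'
from h import *
import pickle
from scipy.optimize import minimize
def fit(p,n,img,c0,z,rad,angs,sgn,ch,freer=False,span=8):
    I=cv2.GaussianBlur(ch(img.astype(np.float32)),(0,0),.7)
    def samp(cx,cy,q):
        P=[proj(p,n,(cx+q*np.cos(a),cy+q*np.sin(a),z)) for a in angs]
        P=np.float32(P); return cv2.remap(I,P[:,:1].copy(),P[:,1:].copy(),cv2.INTER_LINEAR).ravel()
    def f(v):
        q=v[2] if freer else rad
        return -sgn*np.clip(samp(v[0],v[1],q+1.)-samp(v[0],v[1],q-1.),-40,40).mean()
    g=[(f((c0[0]+i,c0[1]+j,rad)),c0[0]+i,c0[1]+j,rad) for i in np.arange(-span,span+1,2) for j in np.arange(-span,span+1,2)]
    b=min(g); s=minimize(f,b[1:] if freer else b[1:3],method="Nelder-Mead",options=dict(initial_simplex=np.array([b[1:]]*4)+np.vstack([np.zeros(3),np.eye(3)]) if freer else np.array([b[1:3]]*3)+np.vstack([np.zeros(2),np.eye(2)])))
    return s.x.round(2),round(s.fun,1)
gray=lambda i:i.mean(2)
yel=lambda i:(i[:,:,0]+i[:,:,1])/2-i[:,:,2]
full=np.linspace(0,2*np.pi,72,endpoint=False)
E
python3 - <<'E'
from fit import *
D=pickle.load(open("d4.pkl","rb"));p,s,im=D["wrist"]
t=s["eef_pos"];print(t,s["tcp_rot"])
front=np.linspace(-1.4,1.4,40)+.271
print("foot",fit(p,"wrist",im,(606,209),16,70,full,1,gray))
print("collar",fit(p,"wrist",im,(606,209),75,28,full,-1,yel))
print("nose",fit(p,"wrist",im,(606,209),126,10,full,-1,gray),fit(p,"wrist",im,(606,209),118,15,full,-1,gray))
zr=t[2]-18.55+1.75
b0=t[:2]+97*np.array([np.cos(.271),np.sin(.271)]);print(b0)
print("ring out",fit(p,"wrist",im,b0,zr,21.5,front,-1,yel,True))
print("ring in",fit(p,"wrist",im,b0,zr,17.5,front,1,yel,True))
for n in("side","scene"):
    p,s,im=D[n];print(n,"foot",fit(p,n,im,(606,209),16,70,full,1,gray,span=12),"collar",fit(p,n,im,(606,209),75,28,full,-1,yel,span=12))
E
```

```text
[511.62429652 182.37797257 198.14275461] [3.14115067e+00 4.50862552e-04 2.71092605e-01]
foot (array([599.91, 213.99]), np.float64(-19.3))
collar (array([601.91, 214.71]), np.float64(-33.6))
nose (array([601.5 , 215.11]), np.float64(-28.4)) (array([608.11, 216.37]), np.float64(-19.6))
[605.08415378 208.34439476]
ring out (array([600.84, 207.8 ,  22.47]), np.float64(-40.0))
ring in (array([600.07, 208.52,  18.22]), np.float64(-38.7))
side foot (array([596.64, 197.14]), np.float64(-11.2)) collar (array([601.38, 211.19]), np.float64(-3.4))
scene foot (array([617.28, 211.52]), np.float64(-15.9)) collar (array([605.51, 217.13]), np.float64(-7.3))
```

```bash
python3 - <<'E'
from fit import *
D=pickle.load(open("d4.pkl","rb"))
p,s,im=D["wrist"];print("cam z",(-R.from_rotvec(p["rvec"]).as_matrix().T@p["tvec"]))
front=np.linspace(-1.4,1.4,40)+.271
for z in (176,181,186,191):
    print(z,[fit(*(D[n][0],n,D[n][2]),(601,208),z,21.5,front,-1,yel,n=="wrist") for n in("wrist","side","scene")])
for n in("side","scene"): print(n,"nose",fit(D[n][0],n,D[n][2],(602,213),120,14,full,-1,gray))
# yellow ring extents in side image
p,s,im=D["side"]; m=(yel(im.astype(float))[105:124,222:246]); print((m>60).astype(int))
E
```

```text
cam z [593.06130577 203.69345946 318.87048498]
176 [(array([601.83, 208.28,  22.78]), np.float64(-40.0)), (array([606.06, 209.67]), np.float64(-4.6)), (array([602.04, 212.27]), np.float64(-9.7))]
181 [(array([601. , 208. ,  22.5]), np.float64(-40.0)), (array([603.47, 202.02]), np.float64(-4.6)), (array([608.26, 209.13]), np.float64(-9.8))]
186 [(array([601. , 208. ,  21.5]), np.float64(-40.0)), (array([600.88, 194.65]), np.float64(-4.7)), (array([613.52, 206.27]), np.float64(-9.9))]
191 [(array([599. , 208. ,  21.5]), np.float64(-40.0)), (array([598.35, 187.68]), np.float64(-4.7)), (array([595.27, 209.89]), np.float64(-0.5))]
side nose (array([595.95, 217.54]), np.float64(-2.2))
scene nose (array([592.48, 214.16]), np.float64(-2.8))
[[0 0 0 0 0 0 0 0 0 0 0 0 0 0 1 0 0 1 1 1 1 0 0 0]
 [0 0 0 0 0 0 0 0 0 0 0 0 1 0 1 0 0 0 1 1 1 0 0 0]
 [0 0 0 0 0 0 0 0 0 0 0 0 0 0 0 0 0 0 1 1 1 1 1 0]
 [0 0 0 0 0 0 0 0 0 0 0 0 0 1 1 1 0 0 0 1 1 1 0 0]
 [0 0 0 0 0 0 0 0 0 0 0 0 0 1 1 1 0 0 0 0 1 1 1 0]
 [0 0 0 0 0 0 0 0 0 0 1 1 0 1 1 0 1 0 0 0 1 1 1 1]
 [0 0 0 0 0 0 0 0 0 0 1 1 1 1 1 1 1 0 0 0 0 1 1 1]
 [0 0 0 0 0 0 0 0 0 0 1 1 1 1 1 1 1 0 0 0 0 1 1 1]
 [0 0 0 0 0 0 0 0 0 1 1 1 1 1 1 1 1 1 1 0 0 1 1 1]
 [0 0 0 0 0 0 0 1 0 0 0 0 0 1 1 1 1 1 1 1 0 0 1 1]
 [0 0 0 0 0 0 0 0 0 0 0 0 0 0 1 1 1 1 1 1 0 0 1 1]
 [0 0 0 0 0 0 0 0 0 0 0 0 0 0 0 0 1 1 1 1 1 1 0 1]
 [0 0 0 0 0 0 0 0 0 0 0 0 0 0 0 1 1 1 1 1 1 0 0 1]
 [0 0 0 0 0 0 0 0 0 0 0 0 0 0 0 1 1 1 1 1 1 1 0 0]
 [0 0 0 0 0 0 0 0 0 0 0 0 0 0 1 1 1 1 0 1 1 1 0 0]
 [0 0 0 0 0 0 0 0 0 0 0 0 0 0 1 1 1 0 1 0 0 1 0 0]
 [0 0 0 0 0 0 0 0 0 0 0 0 0 1 0 0 1 1 1 0 0 0 0 0]
 [0 0 0 0 0 0 0 0 0 0 0 0 0 0 0 1 1 1 1 0 0 0 1 1]
 [0 0 0 0 0 0 0 0 0 0 0 0 0 0 0 1 1 1 1 1 0 1 0 1]]
```

```bash
python3 steer.py '0 0 0 2.9 -6 0 0;0 0 0 0 0 22 0;0 0 0 0 0 22 0;0 0 0 0 0 0 0;0 0 0 0 0 0 0'
python3 - <<'E'
from fit import *
p=camera_params("wrist");s=probe_bus.sense();im=grab_frame("wrist");ps=camera_params("side");si=grab_frame("side")
pickle.dump(dict(wrist=(p,s,im),side=(ps,s,si)),open("d5.pkl","wb"))
t=s["eef_pos"];print(t,s["contact_force"])
front=np.linspace(-1.4,1.4,40)+.271;zr=t[2]-16.8
print("collar",fit(p,"wrist",im,(602,215),75,28,full,-1,yel),"nose",fit(p,"wrist",im,(602,215),126,10,full,-1,gray))
print("out",fit(p,"wrist",im,(602,215),zr,22,front,-1,yel,True),"in",fit(p,"wrist",im,(602,215),zr,18,front,1,yel,True))
s1=cv2.resize(si[90:190,185:285],None,fx=4,fy=4,interpolation=cv2.INTER_CUBIC)
w=cv2.resize(im[0:140,170:350],None,fx=2.2,fy=2.2,interpolation=cv2.INTER_CUBIC)
c=np.zeros((400,800,3),np.uint8);c[:,:400]=s1;c[:w.shape[0],402:402+w.shape[1]]=w
cv2.imwrite("pics/c5.png",c[:,:,::-1])
E
```

```text
clock: 8.2
eef_pos: [512.4, 189.2, 153.6]
tcp_rot: [3.141, 0.003, 0.27]
contact_force: [0.7, -0.8, -2.6]
opening: 0.336
grasp_force: 60.1
[512.37138902 189.15206519 153.60463072] [ 0.68094598 -0.78248409 -2.57074877]
collar (array([601.15, 215.23]), np.float64(-17.4)) nose (array([601.5 , 215.75]), np.float64(-40.0))
out (array([602., 215.,  22.]), np.float64(-40.0)) in (array([599.29, 214.4 ,  14.05]), np.float64(-40.0))
```

View pics/c5.png

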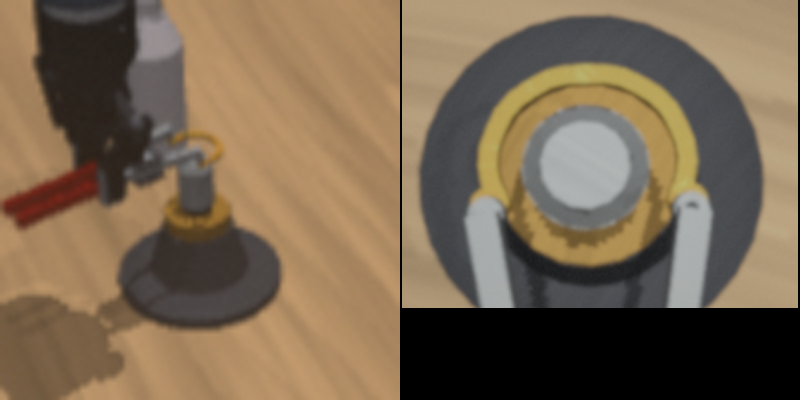

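Side crop: the ring sits just above the nose at (195,150). Wrist crop: ring inner edge x from 499 to 677 with its top at y=84; spindle edge x from 523 to 649, y from 105 to 227. The spindle sits inside the ring with some offset toward the front.

```bash
python3 - <<'E'
from fit import *
p,s,im=pickle.load(open("d5.pkl","rb"))["wrist"]
g=lambda u,v,z:at(p,"wrist",170+(u-402)/2.2,v/2.2,z)[:2]
t=s["eef_pos"];y=s["tcp_rot"][2];M=np.array([[np.cos(y),np.sin(y)],[np.sin(y),-np.cos(y)]])
T=lambda q:(M@(q-t[:2])).round(1)
z=t[2]-16.8
for k,v in dict(inL=(499,165,z),inR=(677,165,z),inT=(588,84,z),outT=(587.5,62,z),outL=(478,165,z),outR=(697,165,z),eyeL=(487,205,z),eyeR=(692,202,z),sL=(523,166,118),sR=(649,166,118),sT=(586,105,118),sB=(586,227,118),nc=(585,165,126),colT=(585,84,75),colB=(586,263,75)).items(): print(k,T(g(*v)))
E
```

```text
inL [ 92.8 -18.8]
inR [92.6 17.9]
inT [109.6  -0.4]
outT [114.4  -0.5]
outL [ 93.  -23.2]
outR [92.8 22. ]
eyeL [ 84.4 -21.5]
eyeR [84.9 21.1]
sL [ 93.5 -15.9]
sR [93.4 13.6]
sT [107.9  -1.1]
sB [78.7 -1.2]
nc [93.  -1.3]
colT [121.  -2.]
colB [66.  -1.9]
```

```bash
python3 - <<'E'
from fit import *
p=camera_params("side")
P=lambda X:((proj(p,"side",X)-[185,90])*4).round(1)
for z in (0,75,126): print(z,P((601.6,215.2,z)))
for z in (133,136,139,142):
    q=np.array([P((600.5+21.5*np.cos(a),214.5+21.5*np.sin(a),z)) for a in full]);print(z,q.min(0),q.max(0),P((600.5,214.5,z)))
q=np.array([P((601.6+70*np.cos(a),215.2+70*np.sin(a),16)) for a in full]);print("foot",q.min(0),q.max(0))
q=np.array([P((601.6+28*np.cos(a),215.2+28*np.sin(a),75)) for a in full]);print("collar",q.min(0),q.max(0))
si=pickle.load(open("d5.pkl","rb"))["side"][2]
for n,a in(("R",si[...,0]),("B",si[...,2])):print(n);print(a[120:136,226:245])
E
```

```text
0 [196.6 275.1]
75 [193.2 204.4]
126 [190.7 153.8]
133 [163.  132.6] [215.7 162.5] [189.4 147.4]
136 [162.9 129.5] [215.6 159.4] [189.3 144.3]
139 [162.7 126.5] [215.5 156.4] [189.1 141.3]
142 [162.5 123.4] [215.4 153.3] [189.  138.2]
foot [114.  211.9] [277.5 311.9]
collar [159.7 184.9] [226.6 224.4]
R
[[110 107 101 100 101 128 162 174 178 183 186 187 187 184 182 181 183 185
  186]
 [127 114 102 100 102 125 160 172 177 183 185 187 186 185 184 181 181 184
  185]
 [122 104 101 105 116 128 163 174 178 181 183 185 187 187 185 182 181 181
  186]
 [ 89  83 106 132 135 130 151 159 161 163 166 173 183 187 187 186 182 180
  183]
 [ 83  84 116 144 130 115 136 145 145 145 142 149 171 184 187 186 185 183
  181]
 [ 97  95 115 114 106 118 161 170 166 167 162 151 156 179 186 187 186 183
  180]
 [102  98 101 102 103 126 161 165 161 166 172 172 165 180 184 187 187 186
  182]
 [103 104 110 110 119 133 142 137 132 149 166 175 178 181 178 184 188 186
  184]
 [108 118 127 120 123 121 109 102  92 113 153 171 176 165 164 181 187 187
  186]
 [111 122 121 105  94  89  92  95  87  98 143 160 160 145 163 180 
[... 1100 characters left out ...]
 125 121 104  98  99  92  62  69  98 107 106
  106]
 [104 114 124 116 121 118 103  97  85  92 101  90  73  51  71  98 107 106
  106]
 [108 120 119 101  89  84  87  90  75  83  94  72  52  59  86 100 106 107
  106]
 [ 91  88  82  81  81  89 106 111  78  64  59  63  75  86  98 103 105 106
  106]
 [ 78  79  80  84  94 106 114 119  89  64  79  89  96  97  98 102 104 104
  107]
 [ 84  89  92  85  98 108 111 111 100  92 100  93  90  96  98  99 101 103
  106]
 [ 84  95  96  80  87  95  98  99  97  97  87  77  84  97  99  99  99 102
  103]
 [ 83  96  95  79  71  75  78  78  76  75  69  69  85  98 100  98  97  99
  102]
 [ 95  96  96  79  72  71  71  72  71  69  68  69  85  99 100 100  99  98
   99]]
```

```bash
python3 steer.py '0 0 0 1.7 -0.7 0 0;0 0 0 0 0 8 0;0 0 0 0 0 8 0;0 0 0 0 0 0 0'
python3 steer.py '0 0 0 0 0 7 0;0 0 0 0 0 7 0;0 0 0 0 0 7 0;0 0 0 0 0 0 0'
python3 - <<'E'
from fit import *
p=camera_params("wrist");s=probe_bus.sense();im=grab_frame("wrist");ps=camera_params("side");si=grab_frame("side")
pickle.dump(dict(wrist=(p,s,im),side=(ps,s,si)),open("d6.pkl","wb"))
print(s["eef_pos"],s["contact_force"],s["wrist_torque"])
E
```

```text
clock: 8.63
eef_pos: [513.6, 190.4, 136.8]
tcp_rot: [3.141, 0.002, 0.271]
contact_force: [-0.1, -0.7, -1.8]
opening: 0.333
grasp_force: 60.1
clock: 8.97
eef_pos: [513.5, 190.3, 115.5]
tcp_rot: [3.141, 0.003, 0.271]
contact_force: [-0.5, 0.1, -2.2]
opening: 0.335
grasp_force: 60.1
[513.46315766 190.32760315 115.5383053 ] [-0.53979116  0.0810067  -2.16791885] [-0.04420238  0.04062208  0.00696592]
```

```bash
python3 steer.py '0 0 0 0 0 6 0;0 0 0 0 0 6 0;0 0 0 0 0 4 0;0 0 0 0 0 2 0;0 0 0 0 0 0 0'
python3 steer.py '0 0 0 0 0 0 0;0 0 0 0 0 0 0'
python3 - <<'E'
from fit import *
p=camera_params("wrist");s=probe_bus.sense();im=grab_frame("wrist");ps=camera_params("side");si=grab_frame("side")
pickle.dump(dict(wrist=(p,s,im),side=(ps,s,si)),open("d7.pkl","wb"))
print(s["eef_pos"],s["contact_force"],s["wrist_torque"],s["tcp_rot"])
s1=cv2.resize(si[110:170,200:275],None,fx=5.3,fy=5.3,interpolation=cv2.INTER_CUBIC)
w=cv2.resize(im[0:140,170:350],None,fx=2.2,fy=2.2,interpolation=cv2.INTER_CUBIC)
c=np.zeros((400,800,3),np.uint8);c[:s1.shape[0],:s1.shape[1]]=s1;c[:w.shape[0],402:402+w.shape[1]]=w
cv2.imwrite("pics/c7.png",c[:,:,::-1])
E
```

```text
clock: 9.48
eef_pos: [514.1, 190.6, 98.6]
tcp_rot: [3.141, 0.001, 0.271]
contact_force: [0.1, 0.5, -3.1]
opening: 0.331
grasp_force: 60.1
clock: 9.65
eef_pos: [514.6, 190.7, 99.4]
tcp_rot: [-3.142, -0.0, 0.271]
contact_force: [-0.2, 0.1, -1.6]
opening: 0.335
grasp_force: 60.1
[514.57898483 190.74919012  99.41267955] [-0.22613283  0.05185815 -1.55110459] [-0.02126374  0.03014585 -0.04708326] [-3.14157960e+00 -2.31527175e-04  2.70787705e-01]
```

View pics/c7.png

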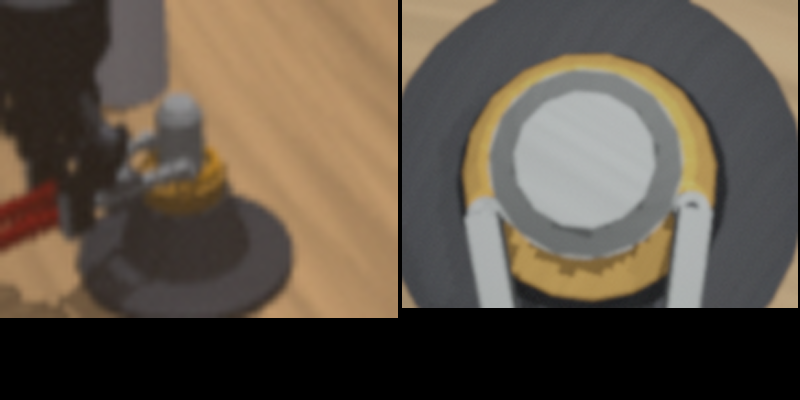

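The ring is round the spindle just above the collar, with no contact force (wrist crop centre (587,160), collar rim around it). I now touch off gently on the collar to learn the exact height.

```bash
python3 steer.py '0 0 0 0 0 1.5 0;0 0 0 0 0 0 0;0 0 0 0 0 0 0'|egrep 'pos|cont'
python3 steer.py '0 0 0 0 0 1 0;0 0 0 0 0 0 0'|egrep 'pos|cont'
python3 steer.py '0 0 0 0 0 1 0;0 0 0 0 0 0 0'|egrep 'pos|cont'
python3 - <<'E'
from rig import r, workorder, probe_bus, grab_frame, camera_params
s=probe_bus.sense();print(s["contact_force"],s["wrist_torque"])
E
```

```text
eef_pos: [514.4, 190.7, 97.8]
contact_force: [0.1, 0.2, -1.8]
eef_pos: [514.5, 190.7, 96.7]
contact_force: [0.9, -0.0, -1.5]
eef_pos: [514.6, 190.7, 95.8]
contact_force: [-0.5, -0.6, -0.7]
[-0.53701723 -0.55486222 -0.73650446] [-0.01470964 -0.17284483  0.01872672]
```

```bash
S='import sys;from rig import r, workorder, probe_bus, grab_frame, camera_params;s=probe_bus.sense();print(s["wrist_torque"].round(3))'
python3 steer.py '0 0 0 0 0 0.5 0;0 0 0 0 0 0 0;0 0 0 0 0 0 0'|egrep 'pos|cont';python3 -c "$S"
python3 steer.py '0 0 0 0 0 0.5 0;0 0 0 0 0 0 0;0 0 0 0 0 0 0'|egrep 'pos|cont';python3 -c "$S"
```

```text
eef_pos: [514.6, 190.7, 95.4]
contact_force: [-0.5, -0.5, 0.2]
[ 0.029 -0.096 -0.018]
eef_pos: [514.6, 190.7, 94.9]
contact_force: [0.2, -0.3, 1.2]
[-0.028 -0.211  0.034]
```

```bash
python3 steer.py '0 0 0 0 0 -3 0;0 0 0 0 0 -0.5 0;0 0 0 0 0 0 0;0 0 0 0 0 0 0;0 0 0 0 0 0 0'
python3 steer.py '0 0 0 0 0 0 0;0 0 0 0 0 0 0;0 0 0 0 0 0 0;0 0 0 0 0 0 0;0 0 0 0 0 0 0'
python3 - <<'E'
from fit import *
print(probe_bus.sense()["wrist_torque"].round(3))
p=camera_params("wrist");s=probe_bus.sense();im=grab_frame("wrist")
w=cv2.resize(im[10:140,180:345],None,fx=4.4,fy=4.4,interpolation=cv2.INTER_CUBIC)
cv2.imwrite("pics/w8.png",w[:,:,::-1])
E
```

```text
clock: 11.25
eef_pos: [514.3, 190.6, 98.1]
tcp_rot: [3.142, 0.0, 0.271]
contact_force: [0.1, -0.1, -3.7]
opening: 0.332
grasp_force: 60.1
clock: 11.67
eef_pos: [514.4, 190.7, 98.3]
tcp_rot: [3.142, 0.0, 0.271]
contact_force: [0.4, -0.0, -2.6]
opening: 0.336
grasp_force: 60.1
[-0.027  0.036  0.066]
```

View pics/w8.png

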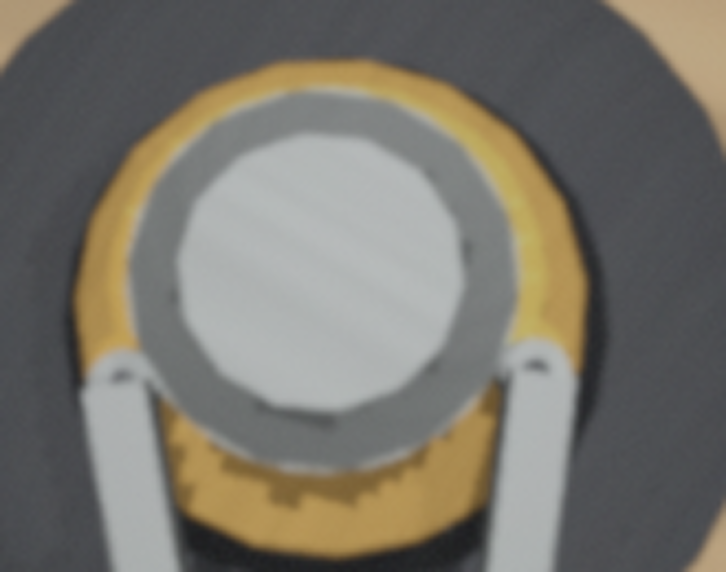

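The ring is free and centred: jaw eyes at (120,370) and (540,360), with the spindle midway between them once parallax is allowed for. Force and torque are back to baseline.

```bash
python3 -c "from rig import r, workorder, probe_bus, grab_frame, camera_params;print(workorder.sign_off())"
```

```text
the job is handed in; nothing more can be done
None
```

The job is handed in: the pliers are fully squeezed and hold the spread ring round the spindle at the groove, about 2 mm clear of the collar, after one light test touch on the collar (about 3 N) to set the height.

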